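# Clip the yellow marker onto the tote

## Task

Take the yellow spring clip out of the tilted picking bin and squeeze its jaws open over the tote's rim at the orange tape, upright and square to the wall. Press it gently down until you feel the rim touch the bottom of its mouth, then let it close and leave it clamped there, still fully home: if it rides up as you let go, push it down again. Leave the other clips in their compartments and the tubs and the pen where they are.

Things in the scene. Friction and masses are not known exactly. Their poses are not given: they have to be found in the camera images.
- bin: blue picking bin, 353 mm long, three compartments side by side along its y (centres 116 mm apart, 111 mm wide inside, 70 mm deep, walls about 46 mm high), on a grey stand. The whole tray is tilted 0.5 rad (29 degrees) so that its mouth leans towards its -x. Origin on the table under the tray's middle. Fixed.
- yellow_clip: Yellow spring clip like a big clothes peg, 96 mm tall, 40 wide, 90 g; the one to use. Stands in any one compartment, tilted with the bin, handles above its walls. Origin: middle of the pivot bar. z: jaws to handles; x: along pivot; y: squeezing direction. Handles 36 wide, 5 thick, z 4 to 50, flared 0.3 rad each, 54 across the top; squeezed: parallel, 26 across. Jaws reach z -46.
- yellow_throat (a point): underside of the yellow clip's pivot bar, the floor of its mouth, 5 mm along -z from its origin; same axes as the clip. The tote's rim must touch here.
- yellow_jaw_a (a joint): opening angle of one jaw of the yellow clip (rad): 0 shut (4 mm gap between the pads), 0.3 fully open (about 30 mm gap); the other jaw moves equally. Squeezing it fully open takes 11 to 13 N at mid-handle.
- red_clip: red clip, same shape, size and axes as the yellow one, in another compartment of the bin. It stays there.
- green_clip: green clip, same shape, size and axes as the yellow one, in another compartment of the bin. It stays there.
- tote: grey open tote, 250 mm along x, 280 mm along y, 130 mm tall, walls 7 mm thick, fixed. Origin at the centre of its underside. Two white tubs 64 mm tall stand in its far (+x) half.
- mark_rim (a point): middle of the orange tape, at the top of the rim of the tote's -x wall (130 mm above the table), in the middle of the wall's thickness. x across the wall, into the tote; y along the rim; z up. The tape is 50 mm long along the rim; where along the wall it is changes.
- tub_a: white tub in the tote, about 100 x 106 x 64 mm, origin under its centre. Leave alone.
- tub_b: white tub in the tote, as tub_a. Leave alone.
- pen: white and red marker pen lying on the table in front of the robot, 140 mm long, 19 mm thick, origin under its middle. Leave alone.
Things that resemble listed ones, but are neither listed nor needed, are in the scene too. Of the things like the yellow_clip, leave any that is blue or white; of the rest the smaller one is meant.

How it is judged:
On the way, in this order (a step that is already met when the one before it is completed fails the run):
1. the yellow clip is lifted out of the bin in the fingers (contact force between the fingers and yellow_clip above 1 N and contact force between yellow_clip and bin below 0.1 N and distance of yellow_clip from where it was at the start of the episode above 0.07 m), for 0.1 s.
2. squeezed open at the tape (jaw over 0.12 rad), the clip is pressed on the rim with more than 2 N, its throat within 5 mm of the rim (y of yellow_throat in the frame of mark_rim between -0.02 and 0.02 m and x of yellow_throat in the frame of mark_rim between -0.007 and 0.007 m and z of yellow_throat in the frame of mark_rim between -0.005 and 0.005 m and angle between yellow_clip's own z axis and vertical below 0.2 rad and angle between the x axis of yellow_clip and the y axis of mark_rim, either way round below 0.2 rad and value of joint yellow_jaw_a above 0.12 rad and contact force between yellow_clip and tote above 2 N), for 0.05 s.
At the end, for the whole second after the job is handed in: Yellow clip let go, at rest, jaw under 0.1 rad and gripping the wall; throat within 5 mm of rim height, 20 mm of the tape's middle along it, 7 mm across; upright and square within 0.2 rad; red and green clips within 30 mm, the rest within 40 mm, of their starts (y of yellow_throat in the frame of mark_rim between -0.02 and 0.02 m and x of yellow_throat in the frame of mark_rim between -0.007 and 0.007 m and z of yellow_throat in the frame of mark_rim between -0.005 and 0.005 m and angle between yellow_clip's own z axis and vertical below 0.2 rad and angle between the x axis of yellow_clip and the y axis of mark_rim, either way round below 0.2 rad and value of joint yellow_jaw_a below 0.1 rad and contact force between yellow_clip and tote above 2 N and linear speed of yellow_clip below 0.02 m/s and distance of each of red_clip, green_clip from where it was at the start of the episode below 0.03 m and distance of each of tub_a, tub_b, pen from where it was at the start of the episode below 0.04 m); the robot touches nothing.
It fails at once if the clip is pressed on the tote with more than 45 N (contact force between yellow_clip and tote above 45 N).
It fails at once if the red or green clip is moved more than 30 mm (not (distance of red_clip from where it was at the start of the episode below 0.03 m) or not (distance of green_clip from where it was at the start of the episode below 0.03 m)).
It fails at once if a bystander is moved more than 40 mm (distance of any of tub_a, tub_b, pen from where it was at the start of the episode above 0.04 m).
It also fails if it takes over 48 s, if anything falls off the work surface, if the arm or the gripper's body presses on something with over 40 N, if the wrist force passes 120 N, or if a joint passes its speed limit or range.

## Robot

A 6-joint arm with a two-finger parallel gripper is mounted at the origin on the work surface. World frame = base frame: x ahead of the robot, y to its left, z up, the work surface at z = 0. Lengths are in m, angles in rad, forces in N, time in s.
With the tool pointing down it reaches from about 0.325 to 0.9 m from the base axis. Payload 3.5 kg.
Tool frame: the origin (TCP) lies between the finger pads; the fingertips stand 14 mm ahead of it and the grasp point (between the pads) lies 5 mm behind it; z points along the fingers, y is the line along which they close (so a half turn about z gives the same grasp; the last joint's range is limited). The gripper opens to 85 mm and grips with 20 to 120 N. Pads are 22 mm wide; open, the fingers measure 114 mm over their backs; the gripper's body (76 mm by 85 mm) begins 54 mm behind the grasp point. The pads swing forward as they close: fully open they stand 13 mm farther back than shut.
Start: joints at [1.088, 0.276, -0.026, 1.268, 0, 1.467], TCP at [0.232, 0.58, 0.245] pointing down, gripper open.
Joint ranges: [-3.12, 3.12], [-0.85, 1.88], [-1.08, 1.24], [-1.95, 2.15], [-1.57, 1.53], [-3.14, 3.14]. Speed limits (rad/s): [2.57, 2.57, 3.14, 3.14, 3.14, 3.14].

## Interface

Orientations are given as a rotation vector (axis times angle).
In Python, from plant import robot, optics gives the robot as it stands.
- The arm moves only by the tool send_rows, never from a script. Its arguments are lists of equal length, an entry for each row: "rotation": the turn, a rotation vector about the tool's x, y, z in degrees, a list of three; "offset": the shift along the tool's x, y, z in mm, a list of three; "fingers": the finger opening in mm, from 0 to 85.4. A call has 1 to 12 rows; each row is the pose to reach, as a shift and turn from the pose commanded when the call began, along the tool's axes at that moment; what a row does not reach only later rows make up. A row lasts 1/12 s, in which the tool goes at most 41.7 mm and 7.16 degrees, less where a joint would pass 70% of its speed; a pose out of reach is approached as far as the arm can. A call with a gripper value outside its range is refused whole. The fingers move at their own pace and stop on an object; "force" is the grip in N (left out, the last holds). Time passes only in rows, so rows that repeat a pose let the fingers close. It gives the time, the measured TCP pose, the force, the opening and the grip force at its end, in the units of the state.
- robot.observe(): the state, without advancing time (a new reading comes with each control period).
- optics.read_camera(name): name is "side" or "top" or "wrist"; returns the picture (480x640x3 uint8, blue, green, red); there is no depth.
- optics.camera_model(name): a dict with "fx", "fy", "cx", "cy" (pixels), "view" (4x4, takes a point from world to camera coordinates). Camera axes: x right, y down, z forward; pixel columns grow to the right and rows downward; lengths in m; the calibration is good to about 2 mm. The wrist camera is an equidistant fisheye: a pixel r from the principal point sees the ray r / f radians off the axis. A picture is of the moment at which its call begins: read the wrist's pose just before it. camera_model takes no time and is no camera call; for the wrist camera it gives the pose at the moment of the call.
- robot.sign_off(): hands the job in; it is judged then, once.
The state is a dict: "t": time; "qpos": joint angles; "joint_velocities": joint speeds; "joint_efforts": joint torques, N m; "tool_pos": TCP position; "tool_rot": TCP orientation; "wrist_force": force on the tool from outside, world axes, zero at the start; "moment": the same for the moment, N m; "opening": opening from 0.0 (shut) to 1.0 (fully open); "grip_force": force on a finger pad.
Only numpy, scipy, OpenCV 4.12 (cv2) and the standard library are available. Lean on these libraries where they do the work, as an engineer would, in place of code of your own. Each camera call takes 0.05 s, during which the arm holds its last target. There are 200 camera calls.

## Working session

There is one attempt and no reset: what is moved stays moved. The work goes in short steps, Python scripts to look and compute and a tool call to move; the robot and the scene stay as the last step left them, time stands still between calls to the robot, and variables do not carry over. Pictures are saved under pics/ and viewed, at most 10 in all, crops included, and the job is handed in when it is done.

Besides the shell and the picture viewer there is one more tool, called after "Request:" as name(argument=value, ...) on one line, values as JSON. send_rows: Moves the arm, as the interface text tells. Its arguments: {"type":"object","properties":{"rotation":{"type":"array","items":{"type":"array","items":{"type":"number"}}},"offset":{"type":"array","items":{"type":"array","items":{"type":"number"}}},"fingers":{"type":"array","items":{"type":"number"}},"force":{"type":"number"}},"required":["rotation","offset","fingers"]}

```bash
ls; mkdir -p pics; python3 - <<'E'
from plant import robot, optics
import cv2, numpy as np
s=robot.observe()
for k,v in s.items(): print(k,np.round(v,4))
for n in("top","side"):
    im=optics.read_camera(n); cv2.imwrite(f"pics/{n}0.png",im)
    m=optics.camera_model(n); print(n,{k:np.round(v,4).tolist() for k,v in m.items()})
a=cv2.imread("pics/top0.png")
E
```

```text
pics
t 0.0
qpos [ 1.0876  0.2771 -0.0279  1.268  -0.      1.4674]
joint_velocities [ 0.0007 -0.      0.0009 -0.0004 -0.0002 -0.0014]
joint_efforts [ 2.40000e-03 -4.45509e+01  2.95202e+01  1.63000e-02  1.00000e-04
 -0.00000e+00]
tool_pos [0.2313 0.5798 0.2441]
tool_rot [-0.5928 -3.0845  0.0034]
wrist_force [-0.1358  0.7804 -0.3852]
moment [-0.0108  0.0036 -0.0116]
grip_force 0.0
opening 0.9992
top {'fx': 606.7561, 'fy': 606.7561, 'cx': 317.8434, 'cy': 253.2989, 'view': [[-0.0114, -0.9998, -0.0192, 0.0721], [-0.986, 0.0144, -0.166, 0.5813], [0.1662, 0.017, -0.9859, 1.3807], [0.0, 0.0, 0.0, 1.0]]}
side {'fx': 594.037, 'fy': 594.037, 'cx': 313.7826, 'cy': 245.6303, 'view': [[0.7273, -0.6863, -0.0018, -0.3793], [-0.3445, -0.3628, -0.8659, 0.3056], [0.5936, 0.6303, -0.5003, 1.0949], [0.0, 0.0, 0.0, 1.0]]}
```

View pics/top0.png

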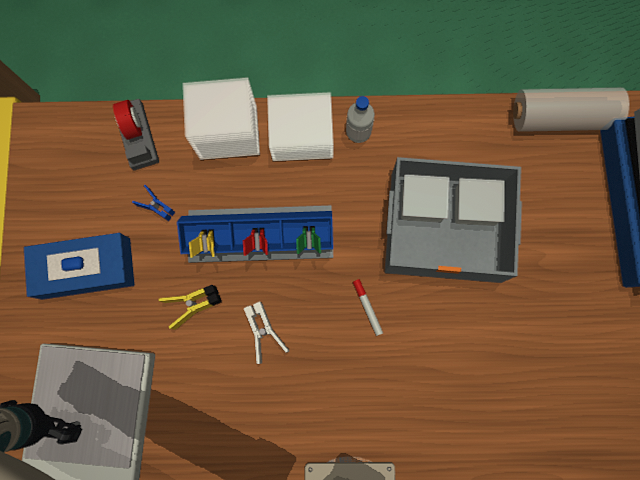

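View pics/side0.png

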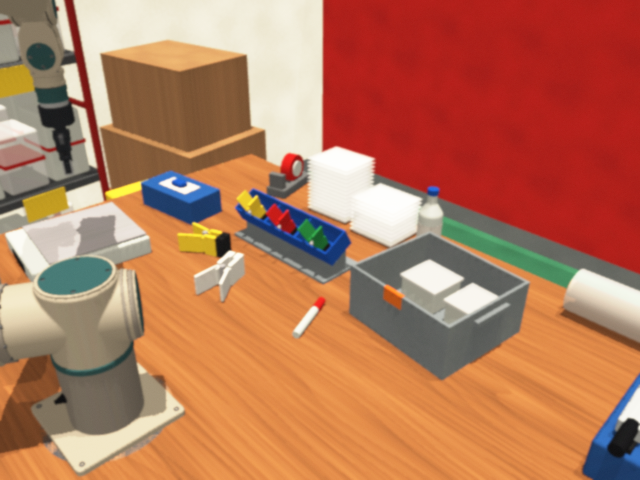

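Candidates: yellow clip in the bin at top (203,243); yellow/black one on the table at (190,303), visibly larger; blue (155,203); white (263,330). The one in the bin fits, as the smaller yellow clip standing in a compartment. I'll confirm it in a crop.

```bash
python3 - <<'E'
import cv2, numpy as np
a=cv2.imread("pics/top0.png")[200:270,170:340]; b=cv2.imread("pics/side0.png")[180:280,225:365]
A=cv2.resize(a,(680,280),interpolation=cv2.INTER_CUBIC);B=cv2.resize(b,(434,310),interpolation=cv2.INTER_CUBIC)
o=np.zeros((590,680,3),np.uint8);o[:280]=A;o[280:,:434]=B;cv2.imwrite("pics/crop.png",o)
E
```

```text
(no output)
```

View pics/crop.png

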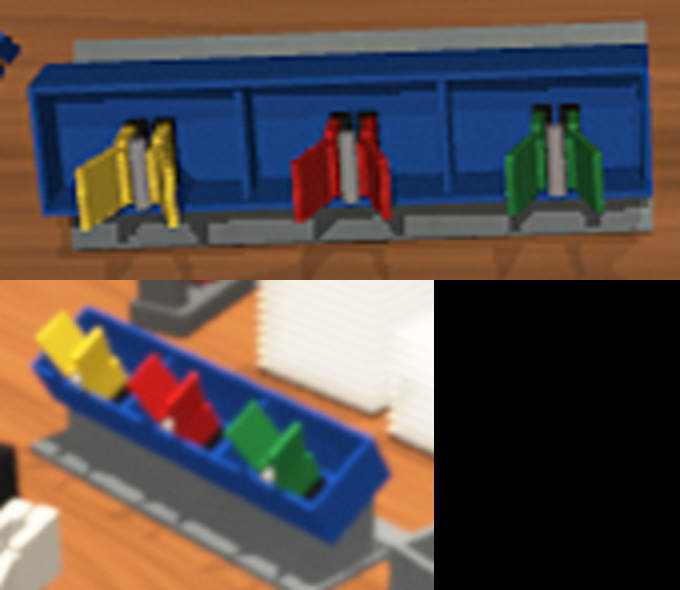

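The crop confirms the smaller yellow clip stands in the left compartment, with its handles at top (190–213, 231–256). It squeezes along the bin's length and its handles lean to -x. Next: triangulate the clips and measure the tape and rim.

```bash
cat > h.py <<'E'
from plant import robot, optics
import cv2, numpy as np
from scipy.spatial.transform import Rotation as R
def ray(m,uv,fish=False):
    x,y=(uv[0]-m["cx"])/m["fx"],(uv[1]-m["cy"])/m["fy"]
    r=np.hypot(x,y)
    d=np.array([x,y,1.]) if not fish else np.array([x/r*np.sin(r),y/r*np.sin(r),np.cos(r)])
    V=np.array(m["view"]);return -V[:3,:3].T@V[:3,3], V[:3,:3].T@d/np.linalg.norm(d)
def onz(m,uv,z,fish=False):
    c,d=ray(m,uv,fish);return c+d*(z-c[2])/d[2]
def tri(rays):
    P=[np.eye(3)-np.outer(d,d) for c,d in rays]
    return np.linalg.solve(sum(P),sum(p@c for p,(c,d) in zip(P,rays)))
def proj(m,X,fish=False):
    V=np.array(m["view"]);p=V[:3,:3]@X+V[:3,3]
    if fish:
        r=np.hypot(p[0],p[1]);t=np.arctan2(r,p[2]);q=p[:2]/r*t
    else: q=p[:2]/p[2]
    return q*[m["fx"],m["fy"]]+[m["cx"],m["cy"]]
def mask(im,lo,hi):
    return cv2.inRange(cv2.cvtColor(im,cv2.COLOR_BGR2HSV),lo,hi)
def comps(mk,amin=20):
    n,l,s,c=cv2.connectedComponentsWithStats(mk)
    return [(s[i].tolist(),np.round(c[i],1).tolist()) for i in range(1,n) if s[i][4]>=amin]
COL={"yel":((20,120,90),(33,255,255)),"red":((0,170,80),(4,255,255)),"grn":((50,120,40),(75,255,255)),"org":((6,190,150),(15,255,255)),"blu":((105,120,40),(125,255,255))}
E
python3 - <<'E'
from h import *
np.set_printoptions(precision=4,suppress=True)
for n,box in(("top",(170,200,340,270)),("side",(225,180,365,280))):
    im=cv2.imread(f"pics/{n}0.png")
    for c in("yel","red","grn"):
        mk=mask(im,*COL[c]);q=np.zeros_like(mk);x0,y0,x1,y1=box;q[y0:y1,x0:x1]=mk[y0:y1,x0:x1]
        print(n,c,comps(q))
    print(n,"org",comps(mask(im,(5,170,120),(16,255,255)),15) if n=="top" else [k for k in comps(mask(im,(5,170,120),(16,255,255)),15) if k[1][0]>370 and k[1][0]<410])
    print(n,"cam",ray(optics.camera_model(n),(320,240))[0])
im=cv2.imread("pics/top0.png")
g=cv2.cvtColor(im,cv2.COLOR_BGR2GRAY)
m=optics.camera_model("top")
# tote near wall: column profile
for u in(395,415,435,465,485,510):
    print(u,g[255:292,u].tolist())
E
```

```text
top yel [([206, 231, 9, 26, 133], [210.2, 243.5]), ([189, 232, 15, 26, 230], [195.8, 245.5])]
top red [([259, 229, 9, 26, 123], [262.8, 241.6]), ([244, 230, 11, 25, 177], [249.1, 243.5])]
top grn [([297, 228, 10, 26, 165], [301.4, 241.4]), ([311, 228, 10, 25, 140], [315.4, 240.7])]
top org [([409, 95, 33, 2, 35], [424.3, 95.1]), ([460, 94, 32, 2, 33], [475.3, 94.1]), ([367, 96, 15, 19, 36], [372.8, 101.1]), ([255, 98, 12, 4, 19], [260.9, 98.7]), ([150, 100, 27, 1, 27], [163.0, 100.0]), ([179, 100, 4, 16, 19], [181.7, 106.3]), ([46, 102, 35, 1, 35], [63.0, 102.0]), ([257, 103, 2, 17, 17], [257.8, 111.0]), ([266, 103, 1, 18, 18], [266.0, 111.5]), ([183, 122, 5, 21, 22], [183.9, 132.4]), ([334, 130, 1, 19, 19], [334.0, 139.0]), ([260, 138, 2, 15, 17], [260.2, 145.4]), ([131, 183, 44, 28, 94], [151.3, 196.5]), ([276, 205, 16, 1, 16], [283.5, 205.0]), ([522, 216, 1, 21, 21], [522.0, 226.0]), ([175, 220, 2, 14, 16], [175.6, 226.1]), ([334, 226, 1, 31, 31], [334.0, 241.0]), ([93, 232, 14, 3, 15], [99.9, 233.4]), ([177, 235, 3, 20, 22], [177.7, 244.6]), ([67, 237, 14, 3, 15], [73.1, 237.5]),
[... 1030 characters left out ...]
104, 90, 91, 96, 97, 96, 94, 92]
435 [124, 124, 126, 124, 122, 120, 119, 123, 122, 122, 123, 124, 128, 123, 57, 48, 49, 52, 52, 53, 52, 52, 66, 88, 86, 86, 81, 78, 85, 84, 84, 101, 104, 103, 98, 95, 90]
465 [121, 122, 122, 122, 122, 123, 122, 122, 124, 125, 124, 123, 123, 123, 124, 123, 101, 42, 49, 52, 49, 52, 52, 50, 55, 78, 83, 83, 86, 82, 83, 86, 83, 94, 91, 85, 86]
485 [123, 123, 125, 126, 124, 124, 123, 124, 125, 125, 124, 124, 124, 124, 124, 122, 125, 121, 74, 46, 50, 51, 51, 50, 52, 51, 58, 85, 84, 80, 84, 87, 89, 85, 78, 87, 88]
510 [45, 46, 47, 46, 46, 47, 47, 47, 48, 47, 46, 48, 46, 47, 47, 42, 54, 101, 129, 123, 80, 45, 48, 58, 96, 100, 95, 93, 84, 84, 89, 94, 91, 93, 97, 95, 94]
```

```bash
python3 - <<'E'
from h import *
np.set_printoptions(precision=4,suppress=True)
mt,ms=optics.camera_model("top"),optics.camera_model("side")
T={"y":(203,244.5),"r":(256,242.5),"g":(308.4,241)};S={"y":(251,203.8),"r":(280.8,219),"g":(313.1,234.4)}
P={k:tri([ray(mt,T[k]),ray(ms,S[k])]) for k in T};print(P)
d=P["y"]-P["g"];print("yaw of bin y", np.arctan2(-d[0],d[1]),np.linalg.norm(d), np.arctan2(-(P["y"]-P["r"])[0],(P["y"]-P["r"])[1]))
# rim inner edge
g=cv2.cvtColor(cv2.imread("pics/top0.png"),cv2.COLOR_BGR2GRAY).astype(float)
pts=[]
for u in list(range(400,434,3))+list(range(466,494,3)):
    c=g[258:290,u];i=np.argmax(c<85);e=258+i-1+(c[i-1]-85)/(c[i-1]-c[i]);pts.append(onz(mt,(u,e),.13))
pts=np.array(pts);k=np.polyfit(pts[:,1],pts[:,0],1);print("inner edge x=",k,"res",np.std(pts[:,0]-np.polyval(k,pts[:,1])))
yaw=-np.arctan(k[0]);t=onz(mt,(449.4,268.5),.13);y=t[1]
n=np.array([np.cos(yaw),np.sin(yaw)])
mid=np.array([np.polyval(k,y),y])-.0035*n
print("tote yaw",yaw,"tape",t,"mark",mid)
a,b=onz(mt,(437.5,268),.13),onz(mt,(460.5,269),.13);print(a,b)
s=robot.observe();print(R.from_rotvec(s["tool_rot"]).as_matrix(),s["t"])
E
```

```text
{'y': array([0.5957, 0.324 , 0.1101]), 'r': array([0.5986, 0.2039, 0.1083]), 'g': array([0.6   , 0.0848, 0.1104])}
yaw of bin y 0.018053331369596727 0.23925691238922017 0.024089283592349475
inner edge x= [0.0997 0.5498] res 0.00030180885235133056
tote yaw -0.09937243490423307 tape [ 0.5303 -0.2264  0.13  ] mark [ 0.5237 -0.226 ]
[ 0.5318 -0.2003  0.13  ] [ 0.5289 -0.2507  0.13  ]
[[-0.9287  0.3707 -0.001 ]
 [ 0.3707  0.9287 -0.0018]
 [ 0.0002 -0.002  -1.    ]] 0.1
```

```bash
cat >> h.py <<'E'
def Rt(zt,yt):  # tool z, tool y (approx) in world
    z=np.array(zt,float)/np.linalg.norm(zt);y=np.array(yt,float);y-=z*(y@z);y/=np.linalg.norm(y)
    return np.c_[np.cross(y,z),y,z]
def plan(p,Rw):
    s=robot.observe();R0=R.from_rotvec(s["tool_rot"]).as_matrix()
    rv=np.degrees(R.from_matrix(R0.T@Rw).as_rotvec());o=1000*R0.T@(np.array(p)-s["tool_pos"])
    print("t",round(s["t"],2),"rot",np.round(rv,1),"off",np.round(o,1),"rows",max(np.linalg.norm(rv)/7.16,np.linalg.norm(o)/41.7))
E
python3 - <<'E'
from h import *
yaw=0.018; zt=R.from_euler('z',yaw).apply([np.sin(.5),0,-np.cos(.5)]); RB=Rt(zt,[-np.sin(yaw),np.cos(yaw),0])
H=np.array([.5957,.324,.110]); plan(H-.115*zt,RB); print(H-.115*zt, robot.observe()["qpos"])
E
```

```text
t 0.1 rot [ -5.8 -28.3 -22.3] off [-382.4 -123.8   33.5] rows 9.67217892601386
[0.54057499 0.32300764 0.21092199] [ 1.08761049e+00  2.77085203e-01 -2.77550126e-02  1.26801234e+00
  3.08634474e-06  1.46740862e+00]
```

Request:
send_rows(rotation=[[-5.8,-28.3,-22.3],[-5.8,-28.3,-22.3],[-5.8,-28.3,-22.3],[-5.8,-28.3,-22.3],[-5.8,-28.3,-22.3],[-5.8,-28.3,-22.3],[-5.8,-28.3,-22.3],[-5.8,-28.3,-22.3],[-5.8,-28.3,-22.3],[-5.8,-28.3,-22.3],[-5.8,-28.3,-22.3],[-5.8,-28.3,-22.3]], offset=[[-382,-124,33],[-382,-124,33],[-382,-124,33],[-382,-124,33],[-382,-124,33],[-382,-124,33],[-382,-124,33],[-382,-124,33],[-382,-124,33],[-382,-124,33],[-382,-124,33],[-382,-124,33]], fingers=[85,85,85,85,85,85,85,85,85,85,85,85])

```text
t: 1.1
tool_pos: [0.5411, 0.3219, 0.2114]
tool_rot: [-0.02, 2.642, 0.006]
wrist_force: [-0.2, 0.5, -0.2]
opening: 1.0
grip_force: 0.0
```

```bash
python3 - <<'E'
from h import *
np.set_printoptions(precision=4,suppress=True)
yaw=0.018; zt=R.from_euler('z',yaw).apply([np.sin(.5),0,-np.cos(.5)]); RB=Rt(zt,[-np.sin(yaw),np.cos(yaw),0])
H=np.array([.5957,.324,.110]); plan(H-.115*zt,RB)
m=optics.camera_model("wrist");im=optics.read_camera("wrist");cv2.imwrite("pics/w1.png",im)
np.save("w1.npy",m["view"]);print({k:v for k,v in m.items() if k!="view"},ray(m,(m["cx"]+.01,m["cy"]),True)); print(comps(mask(im,*COL["yel"]),100)); print(robot.observe()["wrist_force"])
for n in(H,H-.027*-zt): print(proj(m,n,True))
E
```

```text
t 1.1 rot [-0.  -0.  -0.2] off [0.7 1.1 0.2] rows 0.03181910601165078
{'fx': 371.64829954431775, 'fy': 371.64829954431775, 'cx': 324.94342021637357, 'cy': 234.7171186140272} (array([0.4094, 0.3199, 0.2858]), array([ 0.7281,  0.0125, -0.6854]))
[([324, 0, 92, 38, 2144], [361.0, 13.9]), ([339, 27, 162, 51, 4542], [410.9, 48.1]), ([283, 202, 36, 74, 1707], [298.9, 237.5]), ([335, 202, 36, 74, 1733], [354.5, 237.3])]
[-0.0609 -0.2238  0.1923]
[326.3215 234.2297]
[326.1851 223.2229]
```

View pics/w1.png

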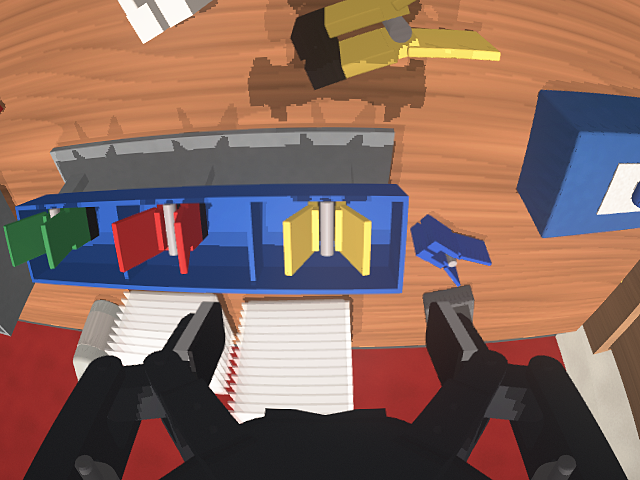

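The wrist view shows the yellow clip centred: handles at (283–318, 202–276) and (335–371, 202–276), pivot bar at (327,228), and the fingers at the bottom straddling it. I'll get the clip pose from the handle corners.

```bash
python3 - <<'E'
from h import *
np.set_printoptions(precision=4,suppress=True)
im=cv2.imread("pics/w1.png");m=optics.camera_model("wrist");m["view"]=np.load("w1.npy")
mk=mask(im,(20,80,50),(35,255,255));mk[:150]=0
cs=[c for c in cv2.findContours(mk,cv2.RETR_EXTERNAL,cv2.CHAIN_APPROX_NONE)[0] if cv2.contourArea(c)>500]
for c in cs: print(cv2.approxPolyDP(c,3,True)[:,0].tolist())
g=mask(im,(0,0,110),(180,60,255))[190:270,318:336];ys,xs=np.nonzero(g);print("bar",xs.min()+318,xs.max()+318,ys.min()+190,ys.max()+190)
E
```

```text
[[335, 202], [335, 250], [366, 275], [370, 221], [345, 202]]
[[318, 202], [309, 202], [283, 222], [286, 275], [291, 275], [318, 250]]
bar 318 334 201 256
```

```bash
python3 - <<'E'
from h import *
np.set_printoptions(precision=4,suppress=True)
m=optics.camera_model("wrist");V=np.load("w1.npy");m["view"]=V
px=[(283,222),(286,275.5),(370.5,221.5),(369.5,275.5)]
ob=np.array([(-18,-27,50),(18,-27,50),(-18,27,50),(18,27,50)],float)/1000
d=np.array([V[:3,:3]@ray(m,p,True)[1] for p in px]);n=d[:,:2]/d[:,2:]
ok,rs,ts,e=cv2.solvePnPGeneric(ob,n.reshape(-1,1,2),np.eye(3),None,flags=cv2.SOLVEPNP_IPPE)
for r,t,ee in zip(rs,ts,e):
    Rc=V[:3,:3].T@cv2.Rodrigues(r)[0];o=V[:3,:3].T@(t[:,0]-V[:3,3]);print(o,ee*371,"\n",Rc.T)
    for q in((0.02,0,.003),(-.02,0,.003),(0,0,.05)): print(proj(m,o+Rc@q,True))
# fixed-orientation estimate: zc known
yaw=.018;z=R.from_euler('z',yaw).apply([-np.sin(.5),0,np.cos(.5)]);Y=np.array([-np.sin(yaw),np.cos(yaw),0]);X=np.cross(Y,z)
for sg in(1,):
  A=[];b=[]
  for p,o in zip(px,ob):
    c,dd=ray(m,p,True);Pm=np.eye(3)-np.outer(dd,dd)
    A.append(Pm);b.append(Pm@(c-(X*o[0]-Y*o[1]+z*o[2])))
  O,res,_,_=np.linalg.lstsq(np.vstack(A),np.hstack(b),rcond=None);print("fixed",O,np.sqrt(res/4),"handle mid",O+.027*z)
E
```

```text
[0.6098 0.327  0.0893] [0.0391] 
 [[ 0.8704  0.0326  0.4912]
 [-0.0564  0.9978  0.0337]
 [-0.489  -0.0571  0.8704]]
[330.1349 253.3925]
[329.2726 202.1269]
[327.0398 249.377 ]
[0.631  0.3233 0.1142] [1.5491] 
 [[ 0.365   0.0202  0.9308]
 [ 0.0132  0.9996 -0.0268]
 [-0.9309  0.0221  0.3646]]
[325.1557 295.5152]
[324.3097 244.1935]
[327.4735 247.9761]
fixed [0.3575 0.3183 0.3088] [0.0287] handle mid [0.3445 0.3181 0.3325]
```

```bash
python3 - <<'E'
from h import *
yaw=0.03; zt=R.from_euler('z',yaw).apply([np.sin(.5),0,-np.cos(.5)]); RB=Rt(zt,[-np.sin(yaw),np.cos(yaw),0])
O=np.array([.6098,.3245,.0893]); plan(O-.074*zt,RB); plan(O-.024*zt,RB)
E
```

```text
t 1.15 rot [-0.3 -0.  -0.7] off [-2.5 -0.1 66.6] rows 1.5976989103006314
t 1.15 rot [-0.3 -0.  -0.7] off [ -2.5   0.2 116.6] rows 2.796267759879477
```

Request:
send_rows(rotation=[[-0.3,0,-0.7],[-0.3,0,-0.7],[-0.3,0,-0.7],[-0.3,0,-0.7],[-0.3,0,-0.7],[-0.3,0,-0.7],[-0.3,0,-0.7],[-0.3,0,-0.7]], offset=[[-2.5,0,25],[-2.5,0,50],[-2.5,0,70],[-2.5,0,85],[-2.5,0,100],[-2.5,0,110],[-2.5,0,116],[-2.5,0,116]], fingers=[85,85,85,85,85,85,85,85])

```text
t: 1.82
tool_pos: [0.5974, 0.3253, 0.1103]
tool_rot: [-0.043, 2.643, 0.01]
wrist_force: [-0.4, -0.9, -0.5]
opening: 0.997
grip_force: 0.0
```

```bash
python3 - <<'E'
from h import *
im=optics.read_camera("wrist");cv2.imwrite("pics/w2.png",im[150:480])
E
```

```text
(no output)
```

View pics/w2.png

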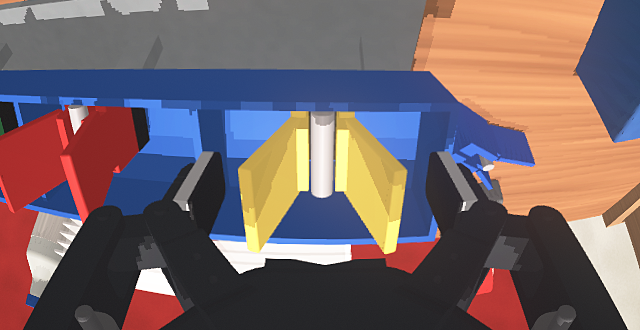

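The open fingers straddle the yellow handles centrally: pads near u 200 and 445, handles at 242–405. Closing.

Request:
send_rows(rotation=[[0,0,0],[0,0,0],[0,0,0],[0,0,0],[0,0,0],[0,0,0],[0,0,0],[0,0,0],[0,0,0],[0,0,0]], offset=[[0,0,0],[0,0,0],[0,0,0],[0,0,0],[0,0,0],[0,0,0],[0,0,0],[0,0,0],[0,0,0],[0,0,0]], fingers=[55,40,30,20,15,15,15,15,15,15], force=35)

```text
t: 2.7
tool_pos: [0.5993, 0.3252, 0.1128]
tool_rot: [-0.041, 2.638, 0.012]
wrist_force: [0.2, -0.1, 4.4]
opening: 0.289
grip_force: 40.2
```

Request:
send_rows(rotation=[[0,0,0],[0,0,0],[0,0,0],[0,0,0],[0,0,0],[0,0,0],[0,0,0]], offset=[[0,0,-10],[0,0,-30],[0,0,-55],[0,0,-80],[0,0,-105],[0,0,-125],[0,0,-125]], fingers=[15,15,15,15,15,15,15])

```text
t: 3.28
tool_pos: [0.5379, 0.324, 0.2247]
tool_rot: [-0.043, 2.638, 0.015]
wrist_force: [0.6, -0.2, -0.7]
opening: 0.294
grip_force: 40.0
```

```bash
python3 - <<'E'
from h import *
np.set_printoptions(precision=4,suppress=True)
s=robot.observe();print(s["qpos"],s["wrist_force"],s["opening"])
m=optics.camera_model("wrist");im=optics.read_camera("wrist");cv2.imwrite("pics/w3.png",im[150:480])
# target above tape: tool down, tool y along +-rim x
yw=-.099;n=np.array([np.cos(yw),np.sin(yw),0])
for sg in(1,-1):
    RD=Rt([0,0,-1],sg*n); plan([.5237,-.226,.130+.06+.024+.005],RD)
E
```

```text
[ 0.5423  0.0493 -0.4402  0.6317 -0.2352  0.4558] [ 0.6064 -0.1589 -0.6786] 0.2942241623121012
t 3.33 rot [24.5 21.3 95.2] off [  29.6 -548.8  -13.2] rows 14.055285462833293
t 3.33 rot [-20.6  23.7 -80.6] off [  29.6 -548.8  -13.2] rows 13.18410680306538
```

View pics/w3.png

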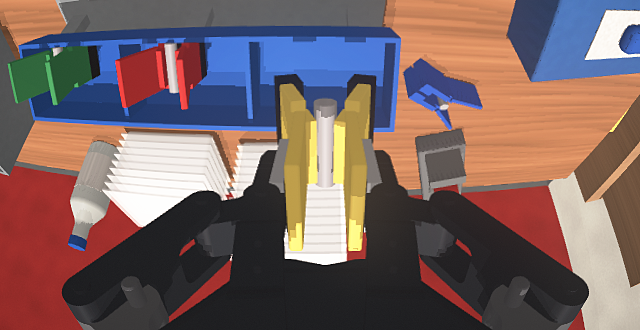

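The clip is held squarely and clear of the bin: handles at u 281–375, bar at (325,145). Red and green are untouched.

```bash
python3 - <<'E'
from h import *
yw=-.099;n=np.array([np.cos(yw),np.sin(yw),0]);RD=Rt([0,0,-1],n); plan([.5237,-.226,.27],RD)
E
```

```text
t 3.33 rot [24.5 21.3 95.2] off [   5.1 -548.7  -57.9] rows 14.055285462833293
```

Request:
send_rows(rotation=[[2,2,8],[4,3.5,15],[6,5,22],[8,7,29],[9.5,8,36],[11,9.5,43],[13,11,50],[14.5,12.5,56.5],[16,14,63],[18,15.5,70],[19.5,17,76],[21,18.5,82]], offset=[[1,-15,-30],[1,-50,-55],[2,-90,-58],[2,-130,-58],[2,-170,-58],[3,-210,-58],[3,-250,-58],[3,-290,-58],[4,-330,-58],[4,-370,-58],[5,-410,-58],[5,-450,-58]], fingers=[15,15,15,15,15,15,15,15,15,15,15,15])

```text
t: 4.33
tool_pos: [0.519, -0.1294, 0.2672]
tool_rot: [2.014, 2.313, 0.001]
wrist_force: [1.6, 1.0, -0.5]
opening: 0.293
grip_force: 40.0
```

```bash
python3 - <<'E'
from h import *
yw=-.099;n=np.array([np.cos(yw),np.sin(yw),0]);RD=Rt([0,0,-1],n); plan([.5237,-.226,.27],RD)
E
```

```text
t 4.33 rot [ 3.2  2.9 13.6] off [-96.3  -8.6   2.2] rows 2.3201201187333558
```

Request:
send_rows(rotation=[[1.6,1.5,6.8],[3.2,2.9,13.6],[3.2,2.9,13.6],[3.2,2.9,13.6],[3.2,2.9,13.6],[3.2,2.9,13.6]], offset=[[-35,-4,1],[-70,-8,2],[-96,-9,2],[-96,-9,2],[-96,-9,2],[-96,-9,2]], fingers=[15,15,15,15,15,15])

```text
t: 4.83
tool_pos: [0.5242, -0.2235, 0.2708]
tool_rot: [2.322, 2.114, 0.002]
wrist_force: [-0.3, 0.5, -0.6]
opening: 0.294
grip_force: 40.0
```

```bash
python3 - <<'E'
from h import *
np.set_printoptions(precision=4,suppress=True)
yw=-.099;n=np.array([np.cos(yw),np.sin(yw),0]);RD=Rt([0,0,-1],n); plan([.5237,-.226,.27],RD)
m=optics.camera_model("wrist");np.save("w4.npy",m["view"]);im=optics.read_camera("wrist");cv2.imwrite("pics/w4.png",im)
sd=optics.read_camera("side");cv2.imwrite("pics/s4.png",sd)
o=np.zeros((480,800,3),np.uint8);o[:,:400]=im[:,120:520];o[:,400:]=cv2.resize(sd[170:330,320:453],(400,480),interpolation=cv2.INTER_CUBIC);cv2.imwrite("pics/c4.png",o)
E
```

```text
t 4.83 rot [0.1 0.  0.3] off [-2.6 -0.3  0.8] rows 0.06507651126285471
```

View pics/c4.png

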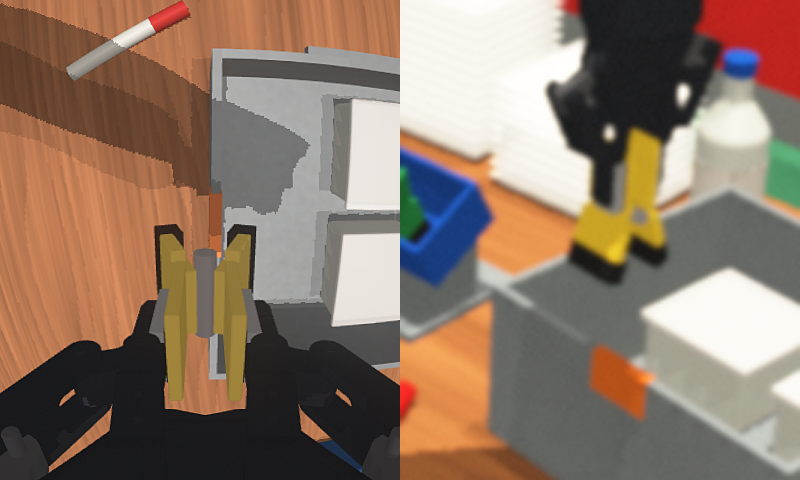

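Left (wrist): the clip is open above the rim, jaws centred near u 205, with the orange tape at (210–222, 193–255), about 10 px to the right. Right (side): the clip hangs upright over the wall. Now the lateral offset, measured by rays.

```bash
python3 - <<'E'
from h import *
np.set_printoptions(precision=4,suppress=True)
m=optics.camera_model("wrist");m["view"]=np.load("w4.npy");im=cv2.imread("pics/w4.png")
s=robot.observe();R0=R.from_rotvec(s["tool_rot"]).as_matrix();p=s["tool_pos"]
mk=mask(im,(5,150,60),(16,255,255));mk[:,:325]=0;mk[:,350:]=0;mk[:185]=0;mk[262:]=0
print(comps(mk,15))
c=max(cv2.findContours(mk,0,2)[0],key=cv2.contourArea);print(cv2.approxPolyDP(c,1.5,True)[:,0].tolist())
for v in(195,200,205,210,215,220,225,230,240,250):
    xs=np.nonzero(mk[v])[0]
    if len(xs):
        a,b=onz(m,(xs[0]-.5,v),.13,True),onz(m,(xs[-1]+.5,v),.13,True);print(v,xs[0],xs[-1],a[:2],b[:2],np.round(1000*R0.T@((a+b)/2-p),1))
print("far end",onz(m,(336,192.5),.13,True))
for uv in((325,253),(325,338)): print("bar",1000*R0.T@(onz(m,uv,p[2]-.024,True)-p))
# jaw pads: black tip extremes
for uv in((275,226),(375,226)): print("jaw",1000*R0.T@(onz(m,uv,p[2]-.07,True)-p))
mt=optics.camera_model("top");print(p)
for uv in ((437.5,268.5),(460.5,268.5)): print(proj(mt,np.array([.5237,-.226,.13])))
g=cv2.cvtColor(im,cv2.COLOR_BGR2GRAY)
for v in(60,100,140,170): print(v,g[v,320:352].tolist())
E
```

```text
[([328, 186, 14, 71, 733], [334.7, 221.7])]
[[329, 186], [328, 244], [329, 248], [335, 249], [337, 256], [340, 256], [341, 193], [331, 194]]
195 329 341 [ 0.5293 -0.2011] [ 0.5388 -0.202 ] [ 22.1   7.1 141.9]
200 329 341 [ 0.5289 -0.2049] [ 0.5385 -0.2058] [ 18.3   7.1 141.9]
205 329 341 [ 0.5286 -0.2087] [ 0.5382 -0.2096] [ 14.5   7.1 141.9]
210 329 341 [ 0.5282 -0.2125] [ 0.5379 -0.2134] [ 10.6   7.1 141.9]
215 329 340 [ 0.5279 -0.2164] [ 0.5368 -0.2172] [  6.7   6.8 141.9]
220 329 340 [ 0.5275 -0.2203] [ 0.5365 -0.2211] [  2.8   6.8 141.9]
225 329 340 [ 0.5272 -0.2242] [ 0.5362 -0.225 ] [ -1.1   6.8 141.9]
230 329 340 [ 0.5268 -0.2281] [ 0.5359 -0.229 ] [ -5.1   6.9 141.9]
240 328 340 [ 0.5253 -0.2361] [ 0.5352 -0.237 ] [-13.1   6.5 141.9]
250 336 340 [ 0.5307 -0.2448] [ 0.5346 -0.2452] [-21.3   9.7 141.9]
far end [ 0.5349 -0.1997  0.13  ]
bar [21.31   -0.044  23.9763]
bar [-23.0909  -0.0885  24.0256]
jaw [ 19.821  -28.0654  69.8895]
jaw [19.7507 27.7633 70.0663]
[ 0.5245 -0.2227  0.2719]
[449.3675 271.4865]
[449.3675 271.4865]
60 [115, 114, 110, 105, 99, 102, 110, 115, 115, 118, 107, 90, 135, 175, 169, 168, 168, 168, 169, 168, 171, 181, 104, 72, 80, 83, 83, 82, 81, 82, 83, 80]
100 [80, 78, 78, 78, 77, 75, 71, 70, 67, 68, 77, 73, 118, 114, 112, 108, 156, 170, 169, 170, 171, 162, 124, 114, 115, 114, 106, 178, 180, 176, 175, 174]
140 [75, 75, 75, 75, 75, 76, 78, 77, 75, 73, 72, 83, 116, 117, 116, 115, 116, 116, 115, 115, 114, 114, 114, 114, 115, 115, 116, 117, 116, 117, 116, 117]
170 [80, 78, 77, 77, 77, 77, 79, 79, 77, 74, 71, 104, 115, 117, 116, 115, 115, 115, 116, 115, 116, 113, 112, 113, 113, 113, 112, 113, 112, 113, 114, 114]
```

```bash
python3 - <<'E'
from h import *
yw=-.098;n=np.array([np.cos(yw),np.sin(yw),0]);RD=Rt([0,0,-1],n); plan([.531,-.225,.235],RD);plan([.531,-.225,.168],RD)
E
```

```text
t 4.93 rot [0.2 0.1 0.3] off [-1.7  6.5 36.9] rows 0.8990965523827361
t 4.93 rot [0.2 0.1 0.3] off [ -1.6   6.3 103.9] rows 2.4960187509681924
```

Request:
send_rows(rotation=[[0.2,0.1,0.3],[0.2,0.1,0.3],[0.2,0.1,0.3],[0.2,0.1,0.3],[0.2,0.1,0.3],[0.2,0.1,0.3],[0.2,0.1,0.3],[0.2,0.1,0.3],[0.2,0.1,0.3]], offset=[[-1.6,6.5,15],[-1.6,6.5,35],[-1.6,6.5,37],[-1.6,6.5,55],[-1.6,6.5,70],[-1.6,6.5,85],[-1.6,6.5,95],[-1.6,6.5,103],[-1.6,6.5,103]], fingers=[15,15,15,15,15,15,15,15,15])

```text
t: 5.68
tool_pos: [0.5309, -0.2256, 0.1681]
tool_rot: [-2.327, -2.109, 0.001]
wrist_force: [-1.0, 1.2, -0.1]
opening: 0.292
grip_force: 40.0
```

```bash
python3 - <<'E'
from h import *
np.set_printoptions(precision=4,suppress=True)
yw=-.098;n=np.array([np.cos(yw),np.sin(yw),0]);RD=Rt([0,0,-1],n); plan([.531,-.225,.168],RD)
print(robot.observe()["wrist_force"],robot.observe()["tool_pos"])
im=optics.read_camera("wrist");sd=optics.read_camera("side")
o=np.zeros((480,800,3),np.uint8);o[:,:400]=im[:,120:520];o[:,400:]=cv2.resize(sd[210:370,320:453],(400,480),interpolation=cv2.INTER_CUBIC);cv2.imwrite("pics/c5.png",o)
E
```

```text
t 5.68 rot [-0.1 -0.  -0. ] off [0.6 0.1 0.1] rows 0.013906032785049198
[-0.9958  1.1607 -0.1392] [ 0.5309 -0.2256  0.1681]
```

View pics/c5.png

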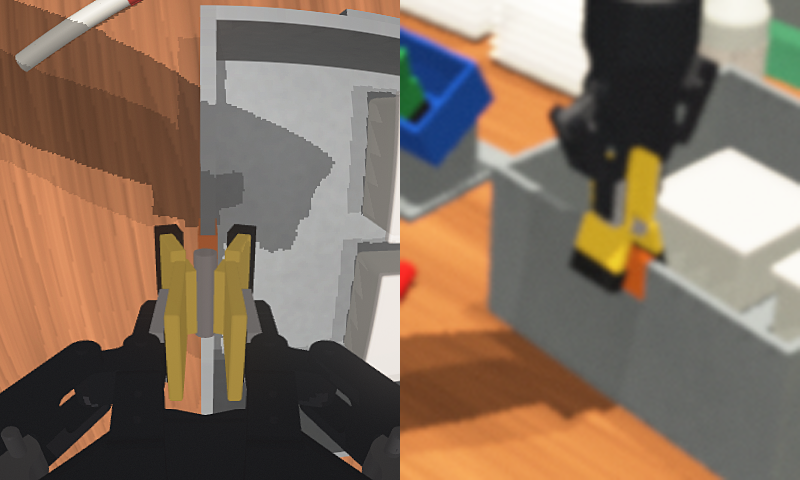

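The wrist view shows the rim and tape (u 200–217) between the open jaws (160–255), with the bar at 205; the side view shows the jaws straddling the wall at the tape. Going down in small steps.

Request:
send_rows(rotation=[[0,0,0],[0,0,0],[0,0,0],[0,0,0]], offset=[[0.5,1,2],[0.5,1,4],[0.5,1,6],[0.5,1,7]], fingers=[15,15,15,15])

```text
t: 6.12
tool_pos: [0.5332, -0.2263, 0.1632]
tool_rot: [2.327, 2.107, 0.001]
wrist_force: [-0.4, 0.5, -0.9]
opening: 0.291
grip_force: 40.0
```

Request:
send_rows(rotation=[[0,0,0],[0,0,0],[0,0,0]], offset=[[0,0,1],[0,0,2],[0,0,3]], fingers=[15,15,15])

```text
t: 6.37
tool_pos: [0.533, -0.2263, 0.16]
tool_rot: [2.327, 2.108, 0.001]
wrist_force: [-0.1, -0.1, -1.2]
opening: 0.293
grip_force: 40.0
```

Request:
send_rows(rotation=[[0,0,0],[0,0,0],[0,0,0]], offset=[[0,0,1],[0,0,2],[0,0,3]], fingers=[15,15,15])

```text
t: 6.62
tool_pos: [0.5331, -0.2262, 0.157]
tool_rot: [2.327, 2.108, 0.001]
wrist_force: [-0.2, 0.8, -0.9]
opening: 0.292
grip_force: 40.0
```

Request:
send_rows(rotation=[[0,0,0],[0,0,0],[0,0,0]], offset=[[0,0,1],[0,0,2],[0,0,2]], fingers=[15,15,15])

```text
t: 6.87
tool_pos: [0.5329, -0.2261, 0.1548]
tool_rot: [2.327, 2.108, 0.001]
wrist_force: [0.4, 1.3, -0.3]
opening: 0.294
grip_force: 40.0
```

Request:
send_rows(rotation=[[0,0,0],[0,0,0],[0,0,0]], offset=[[0,0,1],[0,0,2],[0,0,2]], fingers=[15,15,15])

```text
t: 7.12
tool_pos: [0.5332, -0.2263, 0.1537]
tool_rot: [2.327, 2.107, 0.001]
wrist_force: [-1.2, 0.4, 1.8]
opening: 0.293
grip_force: 40.4
```

Request:
send_rows(rotation=[[0,0,0],[0,0,0],[0,0,0]], offset=[[0,0,1],[0,0,1],[0,0,1]], fingers=[15,15,15])

```text
t: 7.37
tool_pos: [0.5332, -0.2263, 0.1536]
tool_rot: [2.326, 2.107, 0.001]
wrist_force: [-2.9, 1.6, 7.9]
opening: 0.294
grip_force: 41.0
```

Request:
send_rows(rotation=[[0,0,0],[0,0,0],[0,0,0]], offset=[[0,0,1],[0,0,1],[0,0,1]], fingers=[15,15,15])

```text
t: 7.62
tool_pos: [0.5332, -0.2264, 0.1536]
tool_rot: [2.326, 2.107, 0.001]
wrist_force: [-4.3, 2.5, 11.8]
opening: 0.287
grip_force: 41.6
```

Contact: the height stopped at 0.1536 while the force rose to 12 N. Relieve the sideways load by 1.5 mm, then open slowly while following down.

Request:
send_rows(rotation=[[0,0,0],[0,0,0],[0,0,0]], offset=[[0,-1,0],[0,-1.5,0],[0,-1.5,0]], fingers=[15,15,15])

```text
t: 7.87
tool_pos: [0.5331, -0.2263, 0.1536]
tool_rot: [2.324, 2.106, 0.005]
wrist_force: [-0.7, 1.7, 8.8]
opening: 0.287
grip_force: 41.2
```

```bash
python3 - <<'E'
from h import *
s=robot.observe();print(np.round(s["wrist_force"],1),np.round(s["moment"],2),s["tool_pos"],s["opening"],s["t"])
E
```

```text
[-0.7  1.7  8.8] [ 0.51  0.32 -0.01] [ 0.53308823 -0.22632329  0.15359446] 0.2874127369690185 7.8667
```

Request:
send_rows(rotation=[[0,0,0],[0,0,0],[0,0,0],[0,0,0],[0,0,0],[0,0,0],[0,0,0]], offset=[[0,0,0.5],[0,0,1],[0,0,1],[0,0,1.5],[0,0,1.5],[0,0,2],[0,0,2]], fingers=[25,27,29,31,33,35,35])

```text
t: 8.45
tool_pos: [0.5328, -0.227, 0.1504]
tool_rot: [2.325, 2.105, 0.002]
wrist_force: [-0.2, -1.1, 7.6]
opening: 0.412
grip_force: 8.3
```

Request:
send_rows(rotation=[[0,0,0],[0,0,0],[0,0,0],[0,0,0],[0,0,0],[0,0,0]], offset=[[0,0,0.5],[0,0,0.5],[0,0,0.5],[0,0,0],[0,0,0],[0,0,0]], fingers=[37,39,41,44,48,55])

```text
t: 8.95
tool_pos: [0.5308, -0.2256, 0.1482]
tool_rot: [-2.328, -2.109, -0.0]
wrist_force: [0.0, -0.2, -0.5]
opening: 0.645
grip_force: 0.0
```

```bash
python3 - <<'E'
from h import *
s=robot.observe();print(np.round(s["wrist_force"],1),s["tool_pos"],s["opening"],s["grip_force"],s["t"])
m=optics.camera_model("wrist");np.save("w6.npy",m["view"])
im=optics.read_camera("wrist");sd=optics.read_camera("side");cv2.imwrite("pics/w6.png",im);cv2.imwrite("pics/s6.png",sd)
o=np.zeros((480,800,3),np.uint8);o[:,:400]=im[:,120:520];o[:,400:]=cv2.resize(sd[210:370,320:453],(400,480),interpolation=cv2.INTER_CUBIC);cv2.imwrite("pics/c6.png",o)
E
```

```text
[ 0.  -0.2 -0.5] [ 0.53078525 -0.22555871  0.14822697] 0.6451146613179302 0.0 8.95
```

View pics/c6.png

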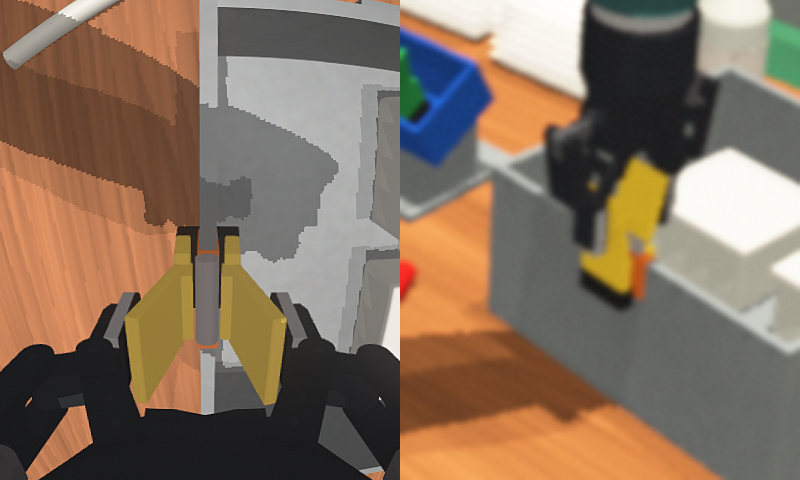

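The clip is clamped on the rim over the tape: bar at crop (207, 254–346), jaws either side of the wall, fingers clear. Now check whether it rode up, comparing the bar before and after.

```bash
python3 - <<'E'
from h import *
np.set_printoptions(precision=2,suppress=True)
m=optics.camera_model("wrist")
s6=np.array([.5308,-.2256,.1482])
for f in("w4","w6"):
    im=cv2.imread(f"pics/{f}.png");hsv=cv2.cvtColor(im,cv2.COLOR_BGR2HSV)
    print(f)
    for u in(323,325,327,329): print(u,"far",im[242:264:1,u,1].tolist(),"near",im[328:356,u,1].tolist())
for f in("s4","s6"):
    im=cv2.imread(f"pics/{f}.png");print(f)
a=cv2.imread("pics/s6.png");mk=mask(a,(18,120,70),(35,255,255));mk[:,:370]=0;mk[:,425:]=0;print(comps(mk))
print("sat rows 284..298 cols 388..410");h=cv2.cvtColor(a,cv2.COLOR_BGR2HSV);print(h[282:300,388:410,1])
E
```

```text
w4
323 far [109, 110, 109, 110, 110, 109, 100, 91, 92, 93, 92, 93, 93, 93, 98, 105, 105, 104, 104, 103, 104, 105] near [103, 103, 102, 103, 103, 102, 103, 103, 101, 106, 122, 118, 118, 117, 116, 115, 115, 114, 114, 114, 114, 111, 114, 118, 121, 117, 118, 122]
325 far [109, 109, 109, 110, 110, 107, 100, 92, 93, 95, 94, 93, 93, 94, 97, 107, 105, 105, 105, 105, 105, 105] near [104, 104, 104, 103, 104, 104, 103, 103, 104, 101, 118, 117, 114, 116, 113, 120, 121, 120, 120, 124, 127, 125, 126, 126, 125, 126, 127, 126]
327 far [108, 109, 109, 108, 108, 105, 99, 93, 93, 96, 96, 94, 95, 96, 99, 107, 106, 105, 105, 105, 106, 106] near [104, 104, 104, 104, 105, 105, 104, 104, 104, 105, 108, 115, 118, 117, 117, 120, 119, 121, 121, 119, 120, 121, 120, 119, 121, 125, 124, 123]
329 far [87, 86, 86, 86, 84, 100, 121, 94, 96, 95, 96, 95, 94, 97, 102, 107, 106, 105, 105, 106, 105, 106] near [103, 103, 103, 103, 102, 103, 102, 102, 98, 122, 109, 109, 106, 106, 105, 105, 106, 105, 106, 108, 109, 121, 130, 131, 129, 128, 128, 128]
w6
323 far [94, 94, 94, 93, 94, 93, 95, 94, 78, 84, 84, 88, 95, 99, 97, 97,
[... 1972 characters left out ...]
8  39  79 138 176 163 117  64
   35  29  30  28]
 [146 194 208 211 211 210 208 191 152 101  63  59  99 156 189 182 132  74
   39  29  28  27]
 [172 200 211 210 209 211 212 205 186 155 120 112 142 181 202 188 135  74
   39  29  28  27]
 [195 208 207 209 212 209 210 210 208 197 179 173 187 204 208 184 131  71
   37  29  29  27]
 [208 209 210 209 211 209 211 210 213 213 211 208 211 207 190 154 103  54
   32  27  27  28]
 [211 210 209 208 208 209 210 210 213 217 218 218 212 187 143  90  47  25
   19  22  23  26]
 [210 209 210 209 209 210 211 210 212 219 220 220 205 164  95  37  14  10
   12  14  17  23]
 [210 209 211 210 210 212 209 213 212 217 220 218 201 153  80  21  12   9
    9   9  12  15]]
```

```bash
python3 - <<'E'
from h import *
from scipy.optimize import brentq
np.set_printoptions(precision=4,suppress=True)
m=optics.camera_model("wrist");ms=optics.camera_model("side")
def L(f,vf,vn,z):
    m["view"]=np.load(f+".npy");a,b=onz(m,(326,vf),z,True),onz(m,(327,vn),z,True);return np.linalg.norm(a-b),(a+b)/2
L4=L("w4",256,338,.2719-.0136)
print("w4",L4)
for dv in(-1,0,1):
    z=brentq(lambda z:L("w6",262,345.5+dv,z)[0]-L4[0],.1,.2);print("w6 bar centre z",z-.005,L("w6",262,345.5+dv,z)[1])
def blob(f,box):
    x0,y0,x1,y1=box;h=cv2.cvtColor(cv2.imread(f),cv2.COLOR_BGR2HSV)[y0:y1,x0:x1,1].astype(float)
    print(h.astype(int)) if 0 else None
    w=np.clip(150-h,0,None);ys,xs=np.mgrid[y0:y1,x0:x1];return (w*xs).sum()/w.sum(),(w*ys).sum()/w.sum()
h=cv2.cvtColor(cv2.imread("pics/s4.png"),cv2.COLOR_BGR2HSV);print(h[234:250,392:410,1])
b6=blob("pics/s6.png",(394,286,402,297));print(b6)
for y in(-.2455,-.2435):
    c,d=ray(ms,b6);X=c+d*(y-c[1])/d[1];print("s6",X)
c,d=ray(ms,b6);X=c+d*(.533-c[0])/d[0];print(X)
E
```

```text
w4 (np.float64(0.040033394910841874), array([ 0.5256, -0.2188,  0.2583]))
w6 bar centre z 0.13403620475946698 [ 0.532  -0.2221  0.139 ]
w6 bar centre z 0.13591431617394106 [ 0.532  -0.2214  0.1409]
w6 bar centre z 0.13774872506912594 [ 0.5321 -0.2206  0.1427]
[[ 20  39 104 175 203 209 208 211 210 211 209 201 159  83  37  25  20  25]
 [ 22  42 109 176 205 211 211 212 209 210 208 194 140  72  38  27  29  38]
 [ 20  46 116 180 205 210 210 209 211 210 205 186 130  67  40  37  44  59]
 [ 22  52 122 184 204 204 204 204 207 210 207 184 130  76  53  55  79 105]
 [ 21  59 129 186 197 181 170 176 190 203 204 186 142 101  88 101 123 126]
 [ 40  81 146 189 186 153 117 120 149 176 194 190 170 149 134 123 106  88]
 [ 83 124 170 194 174 123  75  65  88 126 167 193 192 168 126  89  62  44]
 [148 172 193 194 162 102  53  38  48  84 145 187 196 161 100  54  29  19]
 [191 201 207 192 153  93  48  31  36  73 138 185 198 165 101  51  20  13]
 [207 209 206 195 163 115  76  50  51  88 148 189 203 181 130  70  26  13]
 [212 208 210 204 189 162 131 105 102 131 173 199 206 196 159  97  37  14]
 [212 209 211 209 205 199 182 164 162 176 197 210 209 201 174 117  47  12]
 [213 211 212 211 210 207 204 201 200 203 207 210 208 207 182 128  58  19]
 [211 211 211 211 207 203 205 208 209 209 209 211 209 208 189 141  71  21]
 [210 208 209 207 204 198 193 203 207 211 211 210 211 208 194 152  86  27]
 [211 211 208 206 198 172 163 182 199 205 207 209 210 208 199 160  91  30]]
(np.float64(398.1210556511761), np.float64(291.1939185312679))
s6 [ 0.5198 -0.2455  0.1448]
s6 [ 0.5224 -0.2435  0.1426]
[ 0.533  -0.2355  0.1336]
```

Bar centre at z 0.136, against 0.135 expected when home, so it has stayed down. Open fully, retreat, and verify.

Request:
send_rows(rotation=[[0,0,0],[0,0,0],[0,0,0],[0,0,0],[0,0,0],[0,0,0],[0,0,0],[0,0,0],[0,0,0]], offset=[[0,0,0],[0,0,0],[0,0,0],[0,0,0],[0,0,-15],[0,0,-40],[0,0,-70],[0,0,-100],[0,0,-100]], fingers=[85,85,85,85,85,85,85,85,85])

```text
t: 9.8
tool_pos: [0.5348, -0.2279, 0.2563]
tool_rot: [2.319, 2.1, 0.007]
wrist_force: [1.5, -0.5, 1.1]
opening: 0.996
grip_force: 0.0
```

```bash
python3 - <<'E'
from h import *
np.set_printoptions(precision=4,suppress=True)
s=robot.observe();print(s["tool_pos"],s["wrist_force"])
ms=optics.camera_model("side")
n=np.array([np.sin(.098),np.cos(.098),0])
e4=np.array([.5256,-.2188,.2533])-.02*n
print("pred s4",proj(ms,e4),"meas 399.2,241.6")
for z in(.133,.135,.137,.139,.141,.143): print(z,proj(ms,np.array([.532,-.2214,z])-.02*n))
m=optics.camera_model("wrist");np.save("w7.npy",m["view"])
im=optics.read_camera("wrist");sd=optics.read_camera("side");cv2.imwrite("pics/w7.png",im);cv2.imwrite("pics/s7.png",sd)
o=np.zeros((480,800,3),np.uint8);o[:,:400]=im[:,120:520];o[:,400:]=cv2.resize(sd[210:370,320:453],(400,480),interpolation=cv2.INTER_CUBIC);cv2.imwrite("pics/c7.png",o)
E
```

```text
[ 0.5348 -0.2279  0.2563] [ 1.4989 -0.4729  1.0597]
pred s4 [400.6191 241.6672] meas 399.2,241.6
0.133 [399.3902 293.2048]
0.135 [399.4605 292.3803]
0.137 [399.5308 291.5544]
0.139 [399.6013 290.727 ]
0.141 [399.6719 289.8983]
0.143 [399.7426 289.0682]
```

View pics/c7.png

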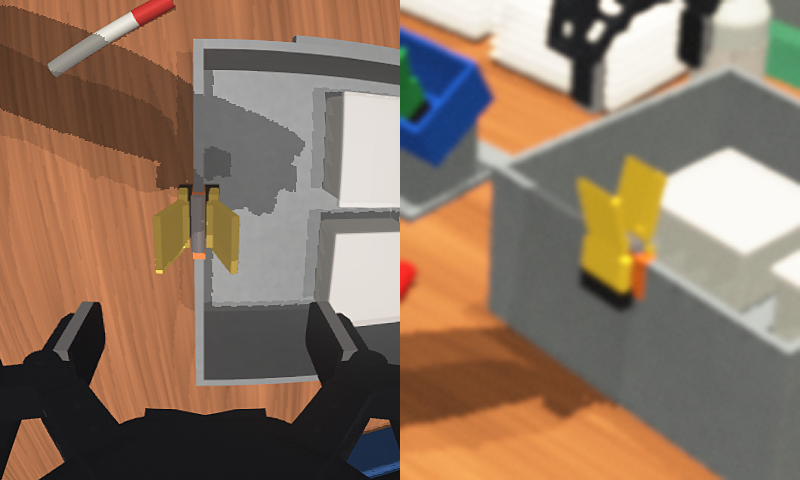

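```bash
python3 - <<'E'
from h import *
from scipy.optimize import brentq
np.set_printoptions(precision=4,suppress=True)
def blob(f,box):
    x0,y0,x1,y1=box;h=cv2.cvtColor(cv2.imread(f),cv2.COLOR_BGR2HSV)[y0:y1,x0:x1,1].astype(float)
    w=np.clip(130-h,0,None);ys,xs=np.mgrid[y0:y1,x0:x1];return (w*xs).sum()/w.sum(),(w*ys).sum()/w.sum()
print("s4",blob("pics/s4.png",(395,237,404,246)),"s6",blob("pics/s6.png",(394,287,402,296)),"s7",blob("pics/s7.png",(394,287,402,296)))
h=cv2.cvtColor(cv2.imread("pics/s7.png"),cv2.COLOR_BGR2HSV);print(h[284:298,392:410,1])
im=cv2.imread("pics/w7.png")
for u in(317,319,321): print(im[188:204,u].tolist(),"\n",im[248:266,u].tolist())
# handle contours in wrist view
mk=mask(im,(20,80,40),(35,255,255));mk[:170]=0;mk[280:]=0
for c in cv2.findContours(mk,0,1)[0]:
    if cv2.contourArea(c)>200: print(cv2.approxPolyDP(c,2,True)[:,0].tolist())
E
```

```text
s4 (np.float64(399.13849958779883), np.float64(241.69991755976918)) s6 (np.float64(398.15213675213676), np.float64(291.26324786324784)) s7 (np.float64(398.08519108280257), np.float64(290.96656050955414))
[[209 210 211 210 209 210 210 210 211 211 209 202 173 111  59  36  31  31]
 [211 210 209 208 207 210 210 207 209 209 208 197 160  97  50  34  31  30]
 [208 205 198 189 191 199 205 207 209 209 208 192 146  85  43  31  29  28]
 [208 202 183 154 146 164 186 201 209 210 208 178 123  68  37  30  30  30]
 [209 205 179 134 104 110 140 171 193 204 200 159  99  52  32  30  28  30]
 [209 207 188 147  98  73  82 117 157 184 178 133  74  41  29  26  27  28]
 [210 210 202 166 109  59  47  68 110 152 160 114  66  37  30  28  30  28]
 [212 210 203 176 116  57  35  42  77 133 158 131  84  47  32  30  28  28]
 [212 211 205 179 125  65  37  40  76 138 176 164 117  66  36  28  30  28]
 [211 210 206 193 155 102  70  70 105 158 188 182 135  76  39  30  28  27]
 [211 213 210 205 190 160 142 142 161 187 202 188 144  81  40  31  28  28]
 [210 209 206 206 208 200 191 188 194 201 201 178 140  83  41  30  29  
[... 1286 characters left out ...]
[90, 86, 79], [58, 78, 128], [37, 76, 147], [57, 80, 129], [79, 86, 98], [89, 89, 93], [91, 92, 100], [95, 96, 104], [94, 97, 105], [94, 97, 105], [94, 97, 105], [94, 97, 105], [94, 97, 105]] 
 [[115, 117, 126], [117, 118, 126], [115, 117, 124], [118, 116, 118], [109, 122, 145], [92, 143, 244], [85, 152, 253], [85, 149, 247], [84, 147, 247], [83, 148, 249], [81, 147, 255], [135, 156, 191], [159, 161, 160], [160, 161, 159], [160, 162, 161], [158, 160, 161], [158, 160, 161], [162, 162, 163]]
[[307, 188], [299, 188], [298, 200], [274, 216], [276, 272], [281, 273], [305, 247], [309, 246]]
[[330, 188], [326, 201], [326, 247], [332, 249], [351, 273], [355, 273], [358, 216], [338, 200], [338, 188]]
```

The side view puts the bar 2–3 mm above home and the wrist view about 1 mm, so I'll push it down gently with the fingertips on the handle tops.

```bash
python3 - <<'E'
from h import *
yw=-.098;n=np.array([np.cos(yw),np.sin(yw),0]);RD=Rt([0,0,-1],n); plan([.532,-.222,.215],RD)
m=optics.camera_model("wrist");m["view"]=np.load("w7.npy")
for z in(.140,.1425,.145):
    a,b=onz(m,(319,198),z,True),onz(m,(320,251.7),z,True);print(z,np.linalg.norm(a-b),(a+b)/2)
E
```

```text
t 9.9 rot [ 0.3  0.1 -0. ] off [ 4.6 -1.2 36. ] rows 0.8706705558144688
0.14 0.03866053500465239 [ 0.53324815 -0.22169868  0.14      ]
0.1425 0.03826481603825395 [ 0.5333323  -0.22093687  0.1425    ]
0.145 0.037869097071855526 [ 0.53341646 -0.22017507  0.145     ]
```

Request:
send_rows(rotation=[[0,0,0],[0,0,0],[0,0,0],[0,0,0],[0,0,0],[0,0,0],[0,0,0],[0,0,0]], offset=[[4.5,-1,0],[4.5,-1,0],[4.5,-1,0],[4.5,-1,0],[4.5,-1,0],[4.5,-1,20],[4.5,-1,36],[4.5,-1,36]], fingers=[70,55,45,34,34,34,34,34])

```text
t: 10.57
tool_pos: [0.5287, -0.2203, 0.2093]
tool_rot: [-2.325, -2.106, 0.003]
wrist_force: [-1.3, 0.9, -1.4]
opening: 0.396
grip_force: 0.0
```

Request:
send_rows(rotation=[[0,0,0],[0,0,0],[0,0,0],[0,0,0]], offset=[[0,0,2],[0,0,4],[0,0,6],[0,0,7]], fingers=[34,34,34,34])

```text
t: 10.9
tool_pos: [0.5314, -0.2217, 0.2068]
tool_rot: [2.326, 2.107, 0.002]
wrist_force: [-0.1, 0.0, 1.0]
opening: 0.397
grip_force: 0.0
```

Request:
send_rows(rotation=[[0,0,0],[0,0,0],[0,0,0]], offset=[[0,0,1],[0,0,2],[0,0,3]], fingers=[34,34,34])

```text
t: 11.15
tool_pos: [0.5311, -0.2216, 0.2034]
tool_rot: [2.327, 2.107, 0.001]
wrist_force: [0.3, 0.2, 0.9]
opening: 0.402
grip_force: 0.0
```

Request:
send_rows(rotation=[[0,0,0],[0,0,0],[0,0,0]], offset=[[0,0,1],[0,0,2],[0,0,3]], fingers=[34,34,34])

```text
t: 11.4
tool_pos: [0.5309, -0.2215, 0.2]
tool_rot: [2.327, 2.108, 0.001]
wrist_force: [-0.2, 0.9, -0.5]
opening: 0.395
grip_force: 0.0
```

Request:
send_rows(rotation=[[0,0,0],[0,0,0],[0,0,0]], offset=[[0,0,1],[0,0,2],[0,0,2]], fingers=[34,34,34])

```text
t: 11.65
tool_pos: [0.5308, -0.2214, 0.1978]
tool_rot: [2.327, 2.108, 0.001]
wrist_force: [0.5, -0.5, -0.4]
opening: 0.395
grip_force: 0.0
```

Request:
send_rows(rotation=[[0,0,0],[0,0,0],[0,0,0]], offset=[[0,0,1],[0,0,2],[0,0,2]], fingers=[34,34,34])

```text
t: 11.9
tool_pos: [0.5308, -0.2214, 0.1958]
tool_rot: [2.327, 2.108, 0.001]
wrist_force: [-0.3, 0.4, 0.5]
opening: 0.396
grip_force: 0.0
```

Request:
send_rows(rotation=[[0,0,0],[0,0,0],[0,0,0]], offset=[[0,0,1],[0,0,2],[0,0,2]], fingers=[34,34,34])

```text
t: 12.15
tool_pos: [0.5317, -0.2218, 0.195]
tool_rot: [2.326, 2.107, 0.002]
wrist_force: [0.1, -0.2, 3.9]
opening: 0.394
grip_force: 1.8
```

Request:
send_rows(rotation=[[0,0,0],[0,0,0],[0,0,0]], offset=[[0,0,1],[0,0,1.5],[0,0,1.5]], fingers=[34,34,34])

```text
t: 12.4
tool_pos: [0.5319, -0.2221, 0.1943]
tool_rot: [2.325, 2.106, 0.002]
wrist_force: [0.7, 0.4, 7.6]
opening: 0.4
grip_force: 3.6
```

Request:
send_rows(rotation=[[0,0,0],[0,0,0],[0,0,0]], offset=[[0,0,1],[0,0,1.5],[0,0,1.5]], fingers=[34,34,34])

```text
t: 12.65
tool_pos: [0.5321, -0.2222, 0.1942]
tool_rot: [2.324, 2.105, 0.002]
wrist_force: [-2.3, 1.0, 13.4]
opening: 0.398
grip_force: 6.4
```

Request:
send_rows(rotation=[[0,0,0],[0,0,0],[0,0,0]], offset=[[0,0,1],[0,0,1],[0,0,1]], fingers=[34,34,34])

```text
t: 12.9
tool_pos: [0.5322, -0.2223, 0.194]
tool_rot: [2.324, 2.105, 0.003]
wrist_force: [-3.0, 1.3, 16.9]
opening: 0.399
grip_force: 8.2
```

Request:
send_rows(rotation=[[0,0,0],[0,0,0],[0,0,0]], offset=[[0,0,1],[0,0,1],[0,0,1]], fingers=[34,34,34])

```text
t: 13.15
tool_pos: [0.5323, -0.2223, 0.194]
tool_rot: [2.323, 2.104, 0.003]
wrist_force: [-3.9, 2.6, 20.1]
opening: 0.396
grip_force: 10.2
```

Firm at 20 N with no further travel: seated. Back off straight up and check.

Request:
send_rows(rotation=[[0,0,0],[0,0,0],[0,0,0],[0,0,0],[0,0,0],[0,0,0],[0,0,0]], offset=[[0,0,-4],[0,0,-12],[0,0,-30],[0,0,-60],[0,0,-80],[0,0,-80],[0,0,-80]], fingers=[34,34,34,34,34,34,34])

```text
t: 13.73
tool_pos: [0.5315, -0.2218, 0.2702]
tool_rot: [2.325, 2.106, 0.002]
wrist_force: [-0.5, -0.3, 0.3]
opening: 0.398
grip_force: 0.0
```

```bash
python3 - <<'E'
from h import *
np.set_printoptions(precision=4,suppress=True)
s=robot.observe();print(s["tool_pos"],s["wrist_force"],np.abs(s["joint_velocities"]).max())
sd=optics.read_camera("side");cv2.imwrite("pics/s8.png",sd)
def blob(f,box):
    x0,y0,x1,y1=box;h=cv2.cvtColor(cv2.imread(f),cv2.COLOR_BGR2HSV)[y0:y1,x0:x1,1].astype(float)
    w=np.clip(130-h,0,None);ys,xs=np.mgrid[y0:y1,x0:x1];return (w*xs).sum()/w.sum(),(w*ys).sum()/w.sum()
print("s8",blob("pics/s8.png",(394,287,402,296)))
a,b=[cv2.cvtColor(cv2.imread(f"pics/{f}.png"),cv2.COLOR_BGR2GRAY)[255:315,375:412].astype(np.float32) for f in("s7","s8")]
print("shift s7->s8",cv2.phaseCorrelate(a,b))
m=optics.camera_model("wrist");im=optics.read_camera("wrist");cv2.imwrite("pics/w8.png",im)
t=optics.read_camera("top");cv2.imwrite("pics/t8.png",t)
for c in("red","grn","yel"):
    mk=mask(t,*COL[c]);q=np.zeros_like(mk);q[200:300,170:540]=mk[200:300,170:540];print(c,comps(q))
# handles tilt from side view: yellow contour
mk=mask(sd,(18,120,70),(35,255,255));mk[:,:370]=0;mk[:,425:]=0;mk[:240]=0
for c in cv2.findContours(mk,0,1)[0]:
    if cv2.contourArea(c)>100: print(cv2.approxPolyDP(c,1.5,True)[:,0].tolist())
ms=optics.camera_model("side");n=np.array([np.sin(.098),np.cos(.098),0]);X=np.array([np.cos(.098),-np.sin(.098),0])
for z in(.135,.138): 
    o=np.array([.532,-.2215,z])
    print(z,[np.round(proj(ms,o+sy*.0255*X+sx*.018*n+[0,0,.0504]),1).tolist() for sy,sx in((-1,-1),(-1,1),(1,-1),(1,1))], [np.round(proj(ms,o+sx*.02*n),1).tolist() for sx in(-1,1)])
E
```

```text
[ 0.5315 -0.2218  0.2702] [-0.5144 -0.3237  0.3089] 0.05296607760862602
s8 (np.float64(398.30099502487565), np.float64(291.34162520729683))
shift s7->s8 ((0.2301718521144842, 0.1565516657108894), 0.8364568173885345)
red [([259, 229, 9, 26, 123], [262.8, 241.7]), ([244, 230, 11, 25, 175], [249.1, 243.5]), ([353, 279, 13, 18, 119], [358.9, 287.3])]
grn [([297, 228, 10, 26, 164], [301.4, 241.4]), ([311, 228, 10, 25, 141], [315.3, 240.6])]
yel [([438, 253, 20, 13, 175], [448.5, 259.9]), ([438, 270, 17, 7, 90], [445.6, 272.9]), ([170, 288, 36, 12, 196], [190.4, 295.3])]
[[399, 263], [395, 263], [392, 274], [380, 270], [382, 282], [380, 299], [393, 308], [396, 306], [396, 289], [400, 289], [402, 294], [404, 294], [403, 289], [408, 268]]
0.135 [[391.2, 275.1], [378.5, 267.3], [409.7, 266.5], [396.9, 259.0]] [[399.5, 292.4], [385.6, 283.6]]
0.138 [[391.3, 273.8], [378.5, 266.0], [409.9, 265.2], [397.0, 257.8]] [[399.6, 291.2], [385.7, 282.4]]
```

The handle corners in the side view match the home pose: (392,274) against the predicted (391,275), and (409,267) against (410,267). The pressing height also agrees. Red and green haven't moved, and the gripper is clear, so I'll hand in.

```bash
python3 -c "
from plant import robot
print(robot.sign_off())"
```

```text
the job is handed in; nothing more can be done
None
```

I took the yellow clip from the bin and left it clamped upright on the tote's rim at the orange tape, pushed home and let go, and handed the job in at about 14 s; no verdict came back.

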